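# Find the loose manifold bolt and hold its port cap open

## Task

One of the three hex bolts on the gas manifold is loose: it sinks a few millimetres when tapped from above, while the tight ones do not move. Tap the bolts until you have found the loose one, then lift the hinged cap on that same block well open (about 50 degrees or more) for inspection, and finish while still holding it up, as it falls shut by itself. Keep the other two caps shut and do not disturb the things standing around.

Things in the scene. Friction and masses are not known exactly. Their poses are not given: they have to be found in the camera images.
- bolt_a_top (a point): centre of the top face of the steel hex bolt head (22 mm across, 13 mm high) at the robot's end of port block a. Axes as the block: z up, x lengthwise from the bolt towards the cap's hinge, y across. The bolt tops are 24 mm above the block around them. The bolts look alike, in no order
- bolt_a (a joint): how far the bolt of block a is pushed down, m (0 at the start). A tight bolt does not move; the loose one sinks 6 mm when tapped, against about 2 N of friction, down to a hard stop and stays down
- cap_a_bar (a point): centre of the cross bar of block a's black hinged cap: a round bar 14 mm thick and 26 mm long that lies along y (across the block), on a 12 mm wide, 22 mm long neck in front of the cap plate (52 x 46 x 8 mm). Shut, it lies 48 mm from the bolt's axis towards the hinge, 24 mm above the block's flat top below it, with open air at both ends and below. Moves and turns with the cap
- cap_a_hinge (a point): point on the cap's hinge line, fixed to block a, 83 mm from the cross bar's centre (at the same height when the cap is shut). The hinge line is horizontal along the point's y; the point's x points from the bar to the hinge when shut, z up
- cap_a (a joint): opening angle of block a's cap, rad: 0 shut (lying flat), growing as the bar swings up and over towards the hinge, stop at 1.25. It weighs about 80 g with a light closing spring (about 1 to 2 N at the bar) and falls shut when let go
- bolt_b_top (a point): centre of the top face of the steel hex bolt head (22 mm across, 13 mm high) at the robot's end of port block b. Axes as the block: z up, x lengthwise from the bolt towards the cap's hinge, y across. The bolt tops are 24 mm above the block around them. The bolts look alike, in no order
- bolt_b (a joint): how far the bolt of block b is pushed down, m (0 at the start). A tight bolt does not move; the loose one sinks 6 mm when tapped, against about 2 N of friction, down to a hard stop and stays down
- cap_b_bar (a point): centre of the cross bar of block b's black hinged cap: a round bar 14 mm thick and 26 mm long that lies along y (across the block), on a 12 mm wide, 22 mm long neck in front of the cap plate (52 x 46 x 8 mm). Shut, it lies 48 mm from the bolt's axis towards the hinge, 24 mm above the block's flat top below it, with open air at both ends and below. Moves and turns with the cap
- cap_b_hinge (a point): point on the cap's hinge line, fixed to block b, 83 mm from the cross bar's centre (at the same height when the cap is shut). The hinge line is horizontal along the point's y; the point's x points from the bar to the hinge when shut, z up
- cap_b (a joint): opening angle of block b's cap, rad: 0 shut (lying flat), growing as the bar swings up and over towards the hinge, stop at 1.25. It weighs about 80 g with a light closing spring (about 1 to 2 N at the bar) and falls shut when let go
- bolt_c_top (a point): centre of the top face of the steel hex bolt head (22 mm across, 13 mm high) at the robot's end of port block c. Axes as the block: z up, x lengthwise from the bolt towards the cap's hinge, y across. The bolt tops are 24 mm above the block around them. The bolts look alike, in no order
- bolt_c (a joint): how far the bolt of block c is pushed down, m (0 at the start). A tight bolt does not move; the loose one sinks 6 mm when tapped, against about 2 N of friction, down to a hard stop and stays down
- cap_c_bar (a point): centre of the cross bar of block c's black hinged cap: a round bar 14 mm thick and 26 mm long that lies along y (across the block), on a 12 mm wide, 22 mm long neck in front of the cap plate (52 x 46 x 8 mm). Shut, it lies 48 mm from the bolt's axis towards the hinge, 24 mm above the block's flat top below it, with open air at both ends and below. Moves and turns with the cap
- cap_c_hinge (a point): point on the cap's hinge line, fixed to block c, 83 mm from the cross bar's centre (at the same height when the cap is shut). The hinge line is horizontal along the point's y; the point's x points from the bar to the hinge when shut, z up
- cap_c (a joint): opening angle of block c's cap, rad: 0 shut (lying flat), growing as the bar swings up and over towards the hinge, stop at 1.25. It weighs about 80 g with a light closing spring (about 1 to 2 N at the bar) and falls shut when let go
- manifold: stainless base plate 180 x 400 x 12 mm, origin under its centre, x across, y along; fixed to the bench. The three equal aluminium port blocks (150 x 56 mm, 45 mm high, 63 mm under the cap; about 115 mm apart along y) are fixed on it side by side, in any order. Each has a hex bolt at the robot's end and a hinged cap at the far end
- bottle: amber reagent bottle, 72 mm diameter, 150 mm high, loose, origin under its centre; bystander
- beaker: glass beaker, 70 mm diameter, 85 mm high, loose, origin under its centre; bystander
- mouse: white computer mouse, 100 x 58 x 30 mm, loose, origin under its centre; bystander
- spanner: steel spanner, 170 mm long, lying flat, loose; bystander

How it is judged (in metres and radians):
On the way, in this order (a step that is already met when the one before it is completed fails the run):
1. the loose bolt has been tapped: a bolt is down by more than 3.5 mm (value of joint any of bolt_a, bolt_b, bolt_c above 0.0035 m), for 0.1 s.
2. the cap on the loose bolt's block is lifted open (more than 0.75 rad) (((value of joint bolt_a above 0.0035 m and value of joint cap_a above 0.75 rad) or (value of joint bolt_b above 0.0035 m and value of joint cap_b above 0.75 rad) or (value of joint bolt_c above 0.0035 m and value of joint cap_c above 0.75 rad))), for 0.2 s.
At the end, for the whole second after the job is handed in: the fingers hold the cap on the block of the loose (sunk by more than 3.5 mm) bolt open by more than 0.75 rad (43 degrees), still (under 0.1 rad/s) and with more than 0.3 N of finger contact; the other two caps are shut (under 0.1 rad) (((value of joint bolt_a above 0.0035 m and value of joint cap_a above 0.75 rad and contact force between the fingers and cap_a above 0.3 N and velocity of joint cap_a between -0.1 and 0.1 rad/s and value of joint each of cap_b, cap_c below 0.1 rad) or (value of joint bolt_b above 0.0035 m and value of joint cap_b above 0.75 rad and contact force between the fingers and cap_b above 0.3 N and velocity of joint cap_b between -0.1 and 0.1 rad/s and value of joint each of cap_a, cap_c below 0.1 rad) or (value of joint bolt_c above 0.0035 m and value of joint cap_c above 0.75 rad and contact force between the fingers and cap_c above 0.3 N and velocity of joint cap_c between -0.1 and 0.1 rad/s and value of joint each of cap_a, cap_b below 0.1 rad))); the arm keeps its last pose, push and grip.
It fails at once if a cap is lifted (more than 0.3 rad) on a block whose bolt has not been found loose (sunk less than 3 mm) ((value of joint cap_a above 0.3 rad and value of joint bolt_a below 0.003 m) or (value of joint cap_b above 0.3 rad and value of joint bolt_b below 0.003 m) or (value of joint cap_c above 0.3 rad and value of joint bolt_c below 0.003 m)).
It fails at once if the bottle, beaker, mouse or spanner is shifted by more than 40 mm (distance of any of bottle, beaker, mouse, spanner from where it was at the start of the episode above 0.04 m).
It also fails if it takes over 43 s, if anything falls off the work surface, if the arm or the gripper's body presses on something with over 40 N, if the wrist force passes 120 N, or if a joint passes its speed limit or range.

## Robot

A 6-joint arm with a two-finger parallel gripper is mounted at the origin on the work surface. World frame = base frame: x ahead of the robot, y to its left, z up, the work surface at z = 0. Lengths are in m, angles in degrees, forces in N, time in s.
With the tool pointing down it reaches from about 0.4 to 0.825 m from the base axis. Payload 7 kg.
Tool frame: the origin (TCP) lies midway between the tips of the shut fingers; the grasp point (between the pads) lies 19 mm behind it (r.grip_point_offset is the z of the grasp point in the tool frame, in m); z points along the fingers, y is the line along which they close (so a half turn about z gives the same grasp; the last joint's range is limited). The gripper opens to 88 mm and grips with 3 to 60 N. Pads are 19 mm wide; open, the fingers measure 130 mm over their backs; the gripper's body (78 mm by 193 mm) begins 47 mm behind the grasp point.
Start: joints at [-59.525, 20.546, 0.682, 0, -70.136, -16.507], TCP at [0.163, -0.655, 0.227] pointing down, gripper open.
Joint ranges: [-176.03, 176.03], [-82.01, 121.73], [-58.28, 71.71], [-173.87, 95.51], [-174.79, -0.11], [-173.66, 173.66]. Speed limits (degrees/s): [136.94, 136.94, 172.46, 180, 180, 180].

## Interface

Orientations are given as [roll, pitch, yaw] about the fixed x, y, z axes, in that order (R = Rz(yaw) Ry(pitch) Rx(roll)).
In Python, from plant import r, viewer, recognise, outline_of, pinpoint gives the robot as it stands.
- The arm moves only by the tool move_arm, never from a script. Its argument "targets" is a list of rows, each a list of 2 entries, a list of its own where there are three numbers: the shift along the tool's x, y, z in cm, then the turn, a rotation vector about the tool's x, y, z in rad. A call has 1 to 5 rows; each row is the pose to reach, as a shift and turn from the pose commanded when the call began, along the tool's axes at that moment; what a row does not reach only later rows make up. A row lasts 1/8 s, in which the tool goes at most 62.5 mm and 10.7 degrees, less where a joint would pass 70% of its speed; a pose out of reach is approached as far as the arm can. A call with a gripper value outside its range is refused whole. "jaw" is the finger opening in cm, from 0 to 8.76, set as the call begins (left out, the last holds). The fingers move at their own pace and stop on an object; "squeeze" is the grip in N (left out, the last holds). Time passes only in rows, so rows that repeat a pose let the fingers close. It gives the time, the measured TCP pose, the force, the opening and the grip force at its end, in the units of the state.
- r.get_state(): the state, without advancing time (a new reading comes with each control period).
- viewer.capture(name): name is "scene" or "top" or "wrist"; returns a dict with "image" (384x512x3 uint8, blue, green, red), "intrinsics" (3x3 intrinsics, pixels), "D" ([k1, k2, p1, p2, k3] as OpenCV has them; the pictures are not rectified), "camera_from_world" (4x4, takes a point from world to camera coordinates). Camera axes: x right, y up, looking along -z (the intrinsics and any distortion apply to the point x, -y, -z); pixel columns grow to the right and rows downward; lengths in m; the calibration is good to about 2 mm. A picture is of the moment at which its call begins. There is no depth.
- r.close_job(): hands the job in; it is judged then, once.
Trained networks look in the newest picture that a camera, given by its name, has taken for a name from the list of things; names that differ only in an ending like _2 or _b are one class to them, and where a whole thing is asked for, a point or a joint stands for the part that bears it (a point fixed in the world has none). Each returns a list of dicts, best first, with "score" (0 to 1); they miss things now and then, are a little off and sometimes report something else, mostly with a low value. They report only what shows in the picture. A call takes as long as a camera call.
- recognise(label, camera): "box" ([left, top, right, bottom] in pixels, round what is visible of it).
- outline_of(label, camera): "mask" (384x512 bool, what is visible of it) and "box" ([left, top, right, bottom] in pixels, round what is visible of it).
- pinpoint(label, camera): "location" ([row, column] in pixels: a listed point, or the origin of a listed thing).
The state is a dict: "time_s": time; "joints": joint angles; "qd": joint speeds; "joint_torque": joint torques, N m; "tcp_pos": TCP position; "eef_rot": TCP orientation; "contact_force": force on the tool from outside, world axes, zero at the start; "moment": the same for the moment, N m; "gripper_width": finger opening in m; "gripper_force": force on a finger pad.
Only numpy, scipy, OpenCV 4.12 (cv2) and the standard library are available. Lean on these libraries where they do the work, as an engineer would, in place of code of your own. Each camera call takes 0.05 s, during which the arm holds its last target. There are 200 camera calls.

## Working session

There is one attempt and no reset: what is moved stays moved. The work goes in short steps, Python scripts to look and compute and a tool call to move; the robot and the scene stay as the last step left them, time stands still between calls to the robot, and variables do not carry over. Pictures are saved under pics/ and viewed, at most 10 in all, crops included, and the job is handed in when it is done.

Besides the shell and the picture viewer there is one more tool, called after ">>>" by a JSON object that holds its "api" and its "payload". move_arm: Moves the arm, as the interface text tells. Its arguments: {"type":"object","properties":{"targets":{"type":"array","items":{"type":"array"}},"jaw":{"type":"number"},"squeeze":{"type":"number"}},"required":["targets"]}

```bash
mkdir -p pics; cat > h.py <<'E'
import numpy as np, cv2
from plant import r, viewer, recognise, outline_of, pinpoint
def ray(cap,rc):
    K=np.array(cap["intrinsics"]);D=np.array(cap["D"]);T=np.array(cap["camera_from_world"])
    u=cv2.undistortPoints(np.array([[[rc[1],rc[0]]]],float),K,D)[0,0]
    d=T[:3,:3].T@np.array([u[0],-u[1],-1.0]); o=-T[:3,:3].T@T[:3,3]
    return o,d/np.linalg.norm(d)
def atz(cap,rc,z):
    o,d=ray(cap,rc); return o+d*(z-o[2])/d[2]
def proj(cap,p):
    T=np.array(cap["camera_from_world"]);c=T[:3,:3]@p+T[:3,3]
    q=cv2.projectPoints(np.array([[c[0],-c[1],-c[2]]]),np.zeros(3),np.zeros(3),np.array(cap["intrinsics"]),np.array(cap["D"]))[0][0,0]
    return q[::-1]
E
cat > a.py <<'E'
from h import *
ims=[]
for c in ["top","scene"]:
    cap=viewer.capture(c); ims.append(cap["image"])
    for l,z in [("bolt_a_top",.081),("cap_a_bar",.081),("cap_a_hinge",.081),("manifold",0),("bottle",0),("beaker",0),("mouse",0),("spanner",0)]:
        for q in pinpoint(l,c)[:5]:
            print(c,l,round(q["score"],2),np.round(q["location"]),np.round(atz(cap,q["location"],z),3))
cv2.imwrite("pics/1.png",ims[0]); cv2.imwrite("pics/2.png",ims[1])
s=r.get_state(); print(s)
E
python3 a.py
```

```text
top bolt_a_top 0.6 [205. 269.] [ 0.513 -0.028  0.081]
top cap_a_bar 0.75 [191. 274.] [ 0.557 -0.045  0.081]
top cap_a_bar 0.67 [161. 250.] [0.654 0.033 0.081]
top cap_a_hinge 0.94 [165. 280.] [ 0.641 -0.065  0.081]
top manifold 0.79 [185. 273.] [ 0.585 -0.045  0.   ]
top bottle 0.56 [173. 135.] [0.623 0.429 0.   ]
top beaker 0.68 [181. 375.] [ 0.598 -0.397  0.   ]
top mouse 0.85 [233. 141.] [0.419 0.404 0.   ]
top mouse 0.69 [161. 249.] [0.667 0.036 0.   ]
top mouse 0.37 [199. 306.] [ 0.536 -0.156  0.   ]
top mouse 0.25 [178. 135.] [0.608 0.427 0.   ]
top spanner 0.78 [227. 378.] [ 0.44  -0.403  0.   ]
top spanner 0.62 [197. 239.] [0.542 0.071 0.   ]
scene bolt_a_top 0.43 [188. 234.] [ 0.5   -0.038  0.081]
scene cap_a_bar 0.42 [216. 281.] [0.663 0.048 0.081]
scene cap_a_hinge 0.91 [220. 243.] [ 0.638 -0.06   0.081]
scene manifold 0.8 [226. 241.] [ 0.589 -0.05   0.   ]
scene bottle 0.69 [194. 380.] [0.613 0.44  0.   ]
scene beaker 0.69 [262. 126.] [ 0.606 -0.404  0.   ]
scene mouse 0.9 [160. 340.] [0.408 0.401 0.   ]
scene spanner 0.71 [224. 117.] [ 0.45  -0.404  0.   ]
scene spanner 0.5 [214. 277.] [0.58  0.077 0.   ]
{'time_s': 0.9, 'joints': array([-5.95239265e+01,  2.05444854e+01,  6.79637422e-01, -5.27049633e-04,
       -7.01338392e+01, -1.65065558e+01]), 'qd': array([-0.04023375, -0.00883551, -0.03570226,  0.04321924, -0.00135499,
        0.08955365]), 'joint_torque': array([ 1.58716439e-04, -5.82365298e+01,  2.93294674e+01,  7.00224772e+00,
        1.23785107e-02, -3.57645740e-05]), 'tcp_pos': array([ 0.16291953, -0.65501093,  0.2265631 ]), 'eef_rot': array([-1.79998882e+02,  8.48289877e-04, -1.66030661e+02]), 'contact_force': array([ 0.37284179,  0.52815468, -0.23464439]), 'moment': array([-0.01664572, -0.03370512,  0.02854229]), 'gripper_force': 0.0, 'gripper_width': 0.08788698001847861}
```

```bash
python3 -c "
import cv2
a=cv2.imread('pics/1.png')[125:235,190:350];b=cv2.imread('pics/2.png')[140:290,160:340]
cv2.imwrite('pics/3.png',cv2.resize(a,(800,550),interpolation=cv2.INTER_CUBIC));cv2.imwrite('pics/4.png',cv2.resize(b,(720,600),interpolation=cv2.INTER_CUBIC))"
```

```text
(no output)
```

View pics/3.png

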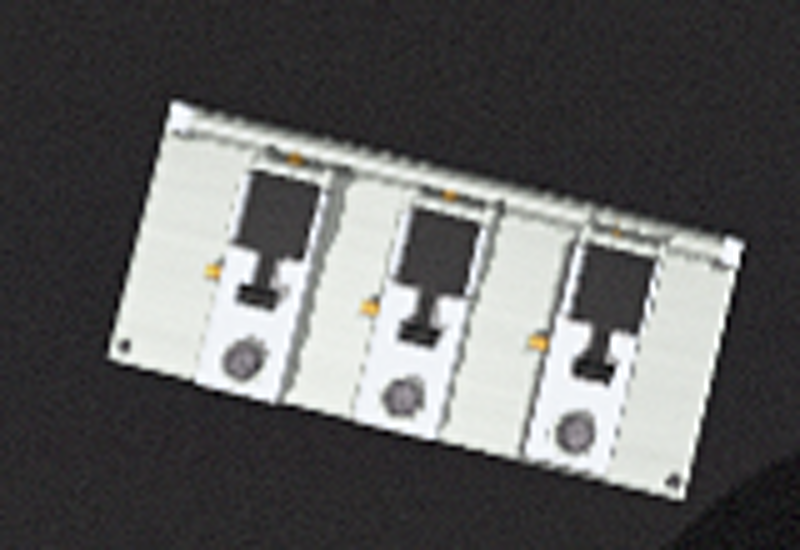

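View pics/4.png

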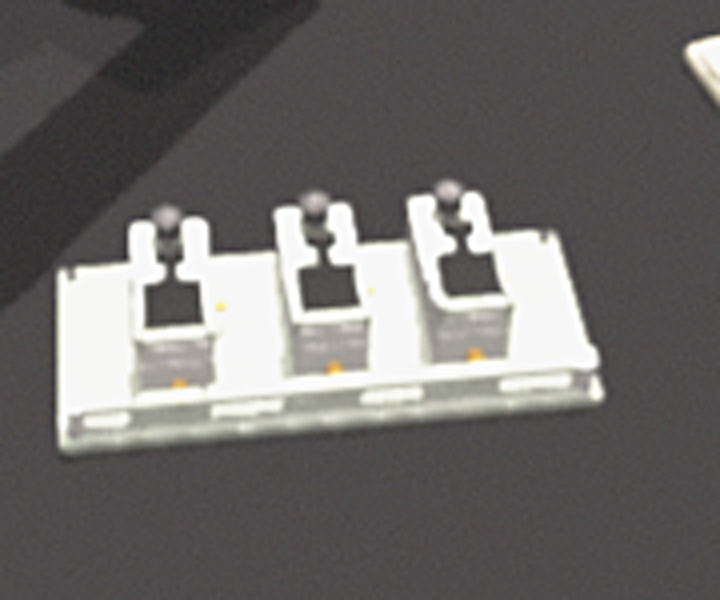

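View pics/2.png

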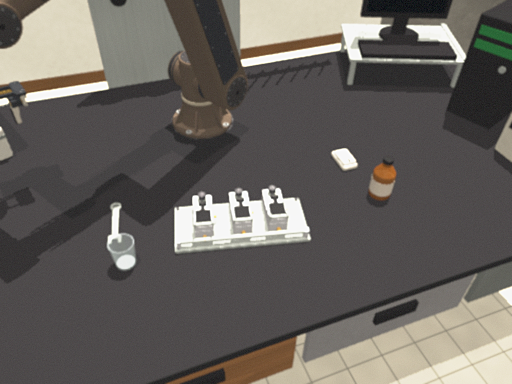

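```bash
cat > b.py <<'E'
from h import *
cap=viewer.capture("top");sc=viewer.capture("scene")
f=lambda x,y:(125+(y+.5)/5-.5,190+(x+.5)/5-.5)
g=lambda x,y:(140+(y+.5)/4-.5,160+(x+.5)/4-.5)
for b,k,s in [((244,358),(258,294),(448,187)),((403,397),(418,332),(315,200)),((575,432),(594,368),(167,214))]:
    B=atz(cap,f(*b),.081);K=atz(cap,f(*k),.086)
    d=K-B; S=atz(sc,g(*s),.081)
    print(np.round(B,4),np.round(K,4),"len",np.hypot(d[0],d[1]).round(4),"yaw",np.degrees(np.arctan2(d[1],d[0])).round(1),"scene",np.round(S,4))
# plate corners (tops z=.012)
C=[atz(cap,f(*c),.012) for c in [(108,358),(685,498)]]
d=C[1]-C[0];print(C,np.linalg.norm(d),np.degrees(np.arctan2(d[1],d[0]))+90)
for c in (cap,sc):print(np.linalg.inv(c["camera_from_world"])[:3,3])
E
python3 b.py
```

```text
[0.5411 0.0681 0.081 ] [0.5816 0.0592 0.086 ] len 0.0415 yaw -12.4 scene [0.5344 0.073  0.081 ]
[ 0.5166 -0.0332  0.081 ] [ 0.5577 -0.0425  0.086 ] len 0.0422 yaw -12.8 scene [ 0.5128 -0.0298  0.081 ]
[ 0.4946 -0.1427  0.081 ] [ 0.5351 -0.1544  0.086 ] len 0.0422 yaw -16.1 scene [ 0.4888 -0.1416  0.081 ]
[array([0.54451025, 0.16296267, 0.012     ]), array([ 0.45131967, -0.22537188,  0.012     ])] 0.3993597454912536 -13.494378726148184
[0.47690562 0.01062587 1.30100855]
[ 1.49780068 -0.37678394  1.04100207]
```

```bash
cat >> h.py <<'E'
from scipy.spatial.transform import Rotation as R
def rel(p,yaw=None,rpy=None):
    s=r.get_state(); A=R.from_euler('xyz',s["eef_rot"],degrees=True)
    d=A.inv().apply(np.array(p)-s["tcp_pos"])*100
    print("t",s["time_s"],"tcp",np.round(s["tcp_pos"],4),"rot",np.round(s["eef_rot"],1),"F",np.round(s["contact_force"],1))
    B=R.from_euler('xyz',[180,0,yaw],degrees=True) if yaw is not None else A
    print("shift cm",np.round(d,2),"turn",np.round((A.inv()*B).as_rotvec(),3))
E
python3 -c "
from h import *
rel([.49,-.14,.2],166.5)"
```

```text
t 1.0 tcp [ 0.1629 -0.655   0.2266] rot [-180.   -0. -166.] F [-0.6 -1.  -0.1]
shift cm [-44.17  42.08   2.66] turn [-0.    -0.     0.479]
```

>>> {"api": "move_arm", "payload": {"targets": [[[-4.4,4.2,0],[0,0,0.05]],[[-8.8,8.4,0],[0,0,0.1]],[[-13.2,12.6,0],[0,0,0.15]],[[-17.6,16.8,0],[0,0,0.2]],[[-22,21,0],[0,0,0.25]]], "jaw": 0, "squeeze": 20}}

```text
time_s: 1.62
tcp_pos: [0.3265, -0.3965, 0.2269]
eef_rot: [-180.0, 0.0, 179.5]
contact_force: [1.9, -0.6, -0.6]
gripper_width: 0.0433
gripper_force: 0.0
```

```bash
python3 -c "
from h import *
rel([.49,-.14,.2],166.5)"
```

```text
t 1.625 tcp [ 0.3265 -0.3965  0.2269] rot [-180.     0.   179.5] F [ 1.9 -0.6 -0.6]
shift cm [-16.14  25.78   2.69] turn [-0.     0.001  0.228]
```

>>> {"api": "move_arm", "payload": {"targets": [[[-3.2,5.1,0.5],[0,0,0.05]],[[-6.4,10.2,1],[0,0,0.1]],[[-9.6,15.3,1.6],[0,0,0.15]],[[-12.8,20.4,2.2],[0,0,0.2]],[[-16,25.8,2.7],[0,0,0.228]]]}}

```text
time_s: 2.25
tcp_pos: [0.488, -0.1397, 0.1999]
eef_rot: [180.0, 0.1, 166.5]
contact_force: [1.2, -0.1, 0.6]
gripper_width: 0.0007
gripper_force: 0.0
```

```bash
cat > c.py <<'E'
from h import *
import sys
cap=viewer.capture("wrist"); cv2.imwrite("pics/w%s.png"%sys.argv[1],cap["image"])
for l in ["bolt_a_top","cap_a_bar","cap_a_hinge"]:
    for q in pinpoint(l,"wrist")[:4]:
        print(l,round(q["score"],2),np.round(q["location"]),np.round(atz(cap,q["location"],.081),4))
print("cam",np.linalg.inv(cap["camera_from_world"])[:3,3]); rel([.4946,-.1427,.1],166.5)
E
python3 c.py 1
```

```text
bolt_a_top 0.61 [185. 359.] [ 0.5176 -0.0314  0.081 ]
cap_a_bar 0.76 [219. 353.] [ 0.5565 -0.0425  0.081 ]
cam [ 0.40648968 -0.12114717  0.3580014 ]
t 2.45 tcp [ 0.4874 -0.1404  0.1994] rot [-180.    -0.   166.7] F [ 0.9 -0.4  0.2]
shift cm [-0.76 -0.06  9.94] turn [-0.    -0.     0.004]
```

View pics/w1.png

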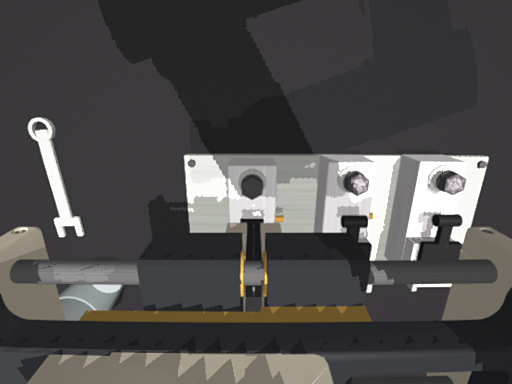

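```bash
python3 - <<'E'
from h import *
cap=viewer.capture("wrist")
for n,z,rc in [("bR",.081,(184,252)),("bM",.081,(182,358)),("bL",.081,(181,453)),("kM",.086,(220,354)),("kL",.086,(220,448)),("tcp",r.get_state()["tcp_pos"][2],(285,253)),]:
    print(n,np.round(atz(cap,rc,z),4))
E
```

```text
bR [ 0.4892 -0.143   0.081 ]
bM [ 0.5129 -0.033   0.081 ]
bL [0.5355 0.0676 0.081 ]
kM [ 0.5533 -0.0439  0.086 ]
kL [0.5779 0.0583 0.086 ]
tcp [ 0.5246 -0.1503  0.1996]
```

>>> {"api": "move_arm", "payload": {"targets": [[[-0.4,-0.1,3],[0,0,0]],[[-0.4,-0.1,6],[0,0,0]],[[-0.4,-0.1,9],[0,0,0]],[[-0.4,-0.1,10.8],[0,0,0]],[[-0.4,-0.1,10.9],[0,0,0]]]}}

```text
time_s: 3.12
tcp_pos: [0.4893, -0.1448, 0.0897]
eef_rot: [-180.0, -0.1, 166.5]
contact_force: [-0.6, 0.4, 0.7]
gripper_width: 0.0003
gripper_force: 0.0
```

>>> {"api": "move_arm", "payload": {"targets": [[[0,0,0.2],[0,0,0]],[[0,0,0.4],[0,0,0]],[[0,0,0.6],[0,0,0]],[[0,0,0.7],[0,0,0]],[[0,0,0.8],[0,0,0]]]}}

```text
time_s: 3.75
tcp_pos: [0.4908, -0.1434, 0.0826]
eef_rot: [180.0, 0.0, 166.6]
contact_force: [0.7, 0.5, 0.3]
gripper_width: 0.0003
gripper_force: 0.0
```

>>> {"api": "move_arm", "payload": {"targets": [[[0,0,0.1],[0,0,0]],[[0,0,0.2],[0,0,0]],[[0,0,0.3],[0,0,0]]]}}

```text
time_s: 4.12
tcp_pos: [0.4908, -0.1434, 0.0796]
eef_rot: [180.0, 0.0, 166.6]
contact_force: [-0.8, 0.0, 2.1]
gripper_width: 0.0007
gripper_force: 1.0
```

>>> {"api": "move_arm", "payload": {"targets": [[[0,0,0.1],[0,0,0]],[[0,0,0.2],[0,0,0]]]}}

```text
time_s: 4.38
tcp_pos: [0.4908, -0.1434, 0.0776]
eef_rot: [180.0, 0.0, 166.6]
contact_force: [-1.5, -0.2, 1.9]
gripper_width: 0.0004
gripper_force: 1.0
```

>>> {"api": "move_arm", "payload": {"targets": [[[0,0,0.1],[0,0,0]],[[0,0,0.2],[0,0,0]],[[0,0,0.3],[0,0,0]]]}}

```text
time_s: 4.75
tcp_pos: [0.4909, -0.1435, 0.0752]
eef_rot: [-180.0, 0.0, 166.6]
contact_force: [-4.6, 3.4, 16.3]
gripper_width: 0.0005
gripper_force: 8.0
```

>>> {"api": "move_arm", "payload": {"targets": [[[0,0,-2.5],[0,0,0]],[[0,0,-5],[0,0,0]],[[-2.3,0,-5.5],[0,0,0]],[[-4.7,0,-5.5],[0,0,0]],[[-4.7,0,-5.5],[0,0,0]]], "jaw": 5.0}}

```text
time_s: 5.38
tcp_pos: [0.5375, -0.1546, 0.1291]
eef_rot: [-180.0, -0.0, 166.6]
contact_force: [-1.1, 0.1, -0.5]
gripper_width: 0.0451
gripper_force: 0.0
```

```bash
python3 c.py 2; python3 - <<'E'
from h import *
a=viewer.capture("scene")["image"];b=cv2.imread("pics/w2.png")
cv2.imwrite("pics/5.png",np.hstack([cv2.resize(a[160:280,150:310],(400,300)),cv2.resize(b,(400,300))]))
E
```

```text
bolt_a_top 0.65 [148. 402.] [ 0.5167 -0.0332  0.081 ]
cap_a_bar 0.56 [199. 394.] [ 0.5571 -0.0425  0.081 ]
cam [ 0.45619107 -0.13613832  0.28735792]
t 5.575 tcp [ 0.5356 -0.1543  0.1293] rot [-180.    -0.   166.6] F [-0.4 -0.5 -0.1]
shift cm [4.26 0.17 2.93] turn [-0.    -0.001  0.001]
```

View pics/5.png

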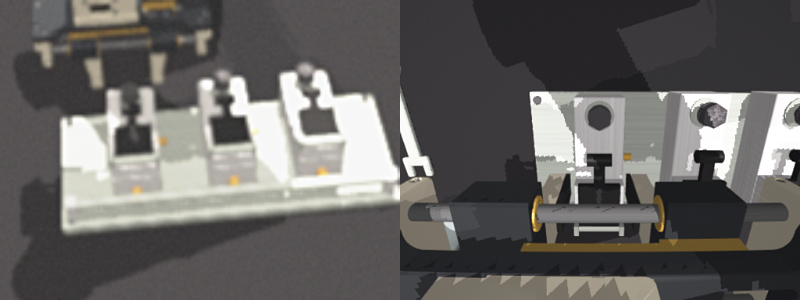

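```bash
python3 - <<'E'
from h import *
cap=viewer.capture("wrist")
w=cap["image"]; cv2.imwrite("pics/6.png",cv2.resize(w[130:300,180:330],(600,680)[:1]+(600,) if 0 else (529,600),interpolation=cv2.INTER_CUBIC))
for rc in [(196,253),(205,253)]: print(np.round(atz(cap,rc,.086),4))
print(proj(cap,np.array([.5365,-.1545,.081])),proj(cap,np.array([.4908,-.1434,.075])))
E
```

```text
[ 0.5247 -0.1527  0.086 ]
[ 0.5321 -0.1545  0.086 ]
[207.67669552 254.23098625] [148.92469435 254.45463018]
```

View pics/6.png

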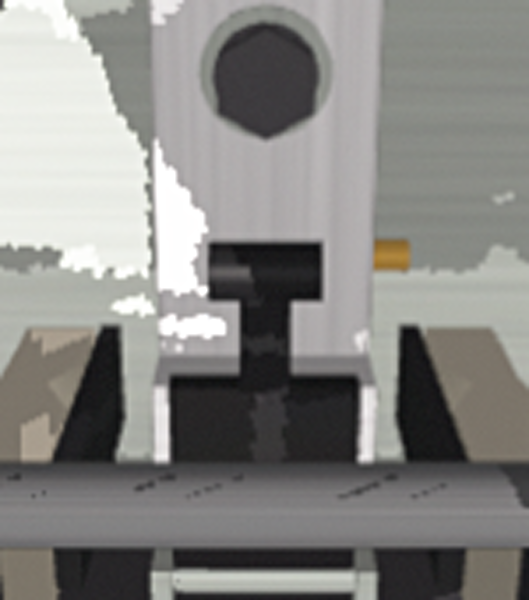

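>>> {"api": "move_arm", "payload": {"targets": [[[0,0,2],[0,0,0]],[[0,0,4],[0,0,0]],[[0,0,5.2],[0,0,0]],[[0,0,5.9],[0,0,0]],[[0,0,6],[0,0,0]]]}}

```text
time_s: 6.3
tcp_pos: [0.5364, -0.1543, 0.0695]
eef_rot: [-180.0, -0.0, 166.6]
contact_force: [-0.1, 0.5, 0.4]
gripper_width: 0.0499
gripper_force: 0.0
```

>>> {"api": "move_arm", "payload": {"targets": [[[0,0,0],[0,0,0]],[[0,0,0],[0,0,0]],[[0,0,0],[0,0,0]],[[0,0,0],[0,0,0]],[[0,0,0],[0,0,0]]], "jaw": 1.5, "squeeze": 12}}

```text
time_s: 6.92
tcp_pos: [0.5369, -0.1535, 0.0699]
eef_rot: [179.9, 0.0, 166.6]
contact_force: [1.0, 5.0, 0.6]
gripper_width: 0.026
gripper_force: 12.0
```

>>> {"api": "move_arm", "payload": {"targets": [[[-0.05,0.05,-0.87],[0,0,0]],[[-0.18,0.05,-1.73],[0,0,0]],[[-0.41,0.05,-2.56],[0,0,0]],[[-0.72,0.05,-3.38],[0,0,0]],[[-1.11,0.05,-4.15],[0,0,0]]]}}

```text
time_s: 7.55
tcp_pos: [0.5475, -0.1561, 0.1118]
eef_rot: [180.0, 0.0, 166.6]
contact_force: [2.2, 4.6, -2.4]
gripper_width: 0.026
gripper_force: 12.0
```

>>> {"api": "move_arm", "payload": {"targets": [[[-0.48,0,-0.73],[0,0,0]],[[-1.02,0,-1.4],[0,0,0]],[[-1.64,0,-2.02],[0,0,0]],[[-2.31,0,-2.56],[0,0,0]],[[-2.79,0,-2.89],[0,0,0]]]}}

```text
time_s: 8.18
tcp_pos: [0.5742, -0.1625, 0.1406]
eef_rot: [180.0, -0.1, 166.6]
contact_force: [-0.8, 5.6, -1.2]
gripper_width: 0.0259
gripper_force: 12.0
```

>>> {"api": "move_arm", "payload": {"targets": [[[0,0,0],[0,0,0]],[[0,0,0],[0,0,0]],[[0,0,0],[0,0,0]],[[0,0,0],[0,0,0]]]}}

```text
time_s: 8.68
tcp_pos: [0.5742, -0.1625, 0.1405]
eef_rot: [180.0, -0.0, 166.6]
contact_force: [-0.6, 5.2, 1.3]
gripper_width: 0.0258
gripper_force: 12.0
```

```bash
python3 - <<'E'
from h import *
a=viewer.capture("scene")["image"];b=viewer.capture("wrist")["image"]
cv2.imwrite("pics/7.png",np.hstack([cv2.resize(a[160:280,150:310],(400,300),interpolation=cv2.INTER_CUBIC),cv2.resize(b,(400,300))]))
E
```

```text
(no output)
```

View pics/7.png

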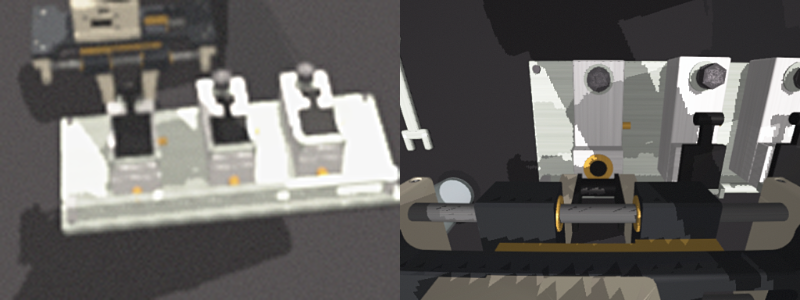

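The picture shows the right block's port uncovered, with its orange ring at about (598,167). The fingers hold the cap up at about 58°, and the other two caps are shut.

```bash
python3 -c "
from h import *
print(r.close_job())"
```

```text
the job is handed in; nothing more can be done
None
```

The robot's right-hand block (smallest y) had the loose bolt: it sank about 6 mm at around 2 N, then hit a hard stop. Its cap is held open at about 58° with a 12 N grip, the other two caps were shut in the last picture, and the job was handed in after about 9 s of robot time; no verdict was returned.

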